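Step the test valve's selector to the ring-marked outlet

ROBOT

A 7-joint arm with a two-finger parallel gripper is mounted at the origin on the work surface. World frame = base frame: x ahead of the robot, y to its left, z up, the work surface at z = 0. Lengths are in mm, angles in rad, forces in N, time in s.
With the tool pointing down it reaches from about 400 to 875 mm from the base axis. Payload 6.5 kg.
Tool frame: the origin (TCP) lies midway between the tips of the shut fingers; the grasp point (between the pads) lies 19 mm behind it; z points along the fingers, y is the line along which they close (so a half turn about z gives the same grasp; the last joint's range is limited). The gripper opens to 85 mm and grips with 20 to 120 N. Pads are 22 mm wide; open, the fingers measure 114 mm over their backs; the gripper's body (76 mm by 85 mm) begins 54 mm behind the grasp point. The pads swing forward as they close: fully open they stand 13 mm farther back than shut.
Start: joints at [1.116, 0.536, -0.004, 1.538, 0.003, 1.067, -0.071], TCP at [246.396, -601.481, 231.29] pointing down, gripper open.
Joint ranges: [-2.7, 2.7], [-0.37, 2.16], [-1.27, 1.26], [0.24, 2.4], [-1.31, 4.45], [0.19, 1.91], [-2.76, 2.76]. Speed limits (rad/s): [2.39, 2.39, 3.14, 3.14, 3.14, 3.14, 3.14].

INTERFACE

Orientations are given as a rotation vector (axis times angle).
In Python, from plant import r, cams gives the robot as it stands.
- The arm moves only by the shell command python3 -m jog 'ROWS'. ROWS is JSON, a list of rows, each a list of 3 entries, a list of its own where there are three numbers: the opening, from 0 (shut) to 1 (fully open), then the shift along the tool's x, y, z in m, then the turn, a rotation vector about the tool's x, y, z in rad. A call has 1 to 5 rows; each row is the pose to reach, as a shift and turn from the pose commanded when the call began, along the tool's axes at that moment; what a row does not reach only later rows make up. A row lasts 1/12 s, in which the tool goes at most 41.7 mm and 7.16 degrees, less where a joint would pass 70% of its speed; a pose out of reach is approached as far as the arm can. A call with a gripper value outside its range is refused whole. The fingers move at their own pace and stop on an object; the grip force is fixed at half the most. Time passes only in rows, so rows that repeat a pose let the fingers close. It gives the time, the measured TCP pose, the force, the opening and the grip force at its end, in the units of the state.
- r.sense(): the state, without advancing time (a new reading comes with each control period).
- cams.get_image(name): name is "scene" or "side" or "wrist"; returns a dict with "img" (400x640x3 uint8, red, green, blue), "camera_matrix" (3x3 intrinsics, pixels), "camera_from_world" (4x4, takes a point from world to camera coordinates). Camera axes: x right, y down, z forward; pixel columns grow to the right and rows downward; lengths in mm; the calibration is good to about 2 mm. A picture is of the moment at which its call begins. There is no depth.
- r.sign_off(): hands the job in; it is judged then, once.
Trained networks look in a picture, given as the dict that the camera call returned (one of the last four; its "shot" number tells which), for a name from the list of things; names that differ only in an ending like _2 or _b are one class to them, and where a whole thing is asked for, a point or a joint stands for the part that bears it (a point fixed in the world has none). Each returns a list of dicts, best first, with "score" (0 to 1); they miss things now and then, are a little off and sometimes report something else, mostly with a low value. They report only what shows in the picture. A call takes as long as a camera call.
- cams.search_frame(picture, target): "xyz" ([x, y, z] in mm, in the coordinates of the camera as it stood for that picture, good to about 4 mm: the middle of the surface that is visible of it).
The state is a dict: "time_s": time; "joint_pos": joint angles; "joint_velocities": joint speeds; "tau": joint torques, N m; "position": TCP position; "eef_rot": TCP orientation; "contact_force": force on the tool from outside, world axes, zero at the start; "ft_torque": the same for the moment, N m; "gripper_width": finger opening in mm; "grip_force": force on a finger pad.
Only numpy, scipy, OpenCV 4.12 (cv2) and the standard library are available. Lean on these libraries where they do the work, as an engineer would, in place of code of your own. Each camera call takes 0.05 s, during which the arm holds its last target. There are 200 camera calls.

TASK

On the round test valve, push the upright tab sideways with your fingertips to turn the selector dial until its pointer points squarely at the outlet marked by the open ring-shaped cap, then press the pin in the middle of the dial fully down to seat the valve and let it spring back, leaving the dial set there. Only push: do not pinch the tab between the fingers, and leave the loose parts standing around the valve where they are. Finish clear of everything.

Things in the scene. Friction and masses are not known exactly. Their poses are not given: they have to be found in the camera images.
- valve: Grey cast valve housing, a round block 260 mm in diameter and 40 mm high with four small feet reaching 152 mm from its axis, and bare pipe stubs low on its far side out to 160 mm; fixed to the bench. Origin: centre of its underside, on the dial's axis, z up.
- axis (a point): Point on the vertical axis of the dial, on the dial's top face, 52 mm above the bench.
- selector (a joint): Angle of the dial (rad), positive anticlockwise from above; 0 when the pointer points along the housing's -x; stops at -2.2 and 2.2. The dial is an aluminium disc 132 mm in diameter, top at z = 52 mm. It turns stiffly (about 0.18 N m: 3 to 4 N on the tab) and stays where it is left. Outlets at -1.92, -0.96, 0.96 and 1.92, caps in any order; starts between -0.45 and 0.45.
- pointer (a point): Tip of the dial's pointer, a flat aluminium nose 12 mm wide, 80 mm from the axis. The point's x axis points radially outward, away from the axis, y tangentially (anticlockwise side), z up.
- tab_top (a point): Top centre of the tab, 52 mm from the axis in the same direction as the pointer, 90 mm above the bench. The tab is an upright steel plate standing on the dial from z = 52 to 90 mm, 24 mm long radially (40 to 64 mm from the axis), 12 mm thick tangentially: a 4 mm core between two 4 mm side plates that end 4 mm lower, at z = 86 mm.
- pin (a joint): Travel of the pin in the middle of the dial (m): 0 up, 0.006 fully down. It springs back; fully down takes 5 N.
- pin_top (a point): Top centre of the pin, on the dial's axis: a flat steel plunger 24 mm in diameter in a dark collar 40 mm in diameter whose top is at z = 64 mm; the pin's top is at z = 74 mm when up.
- ring_cap: The open ring-shaped cap that marks the wanted outlet: steel, 38 mm outside, 26 mm inside, 20 mm high, fixed on the housing (z 40 to 60 mm), 104 mm from the dial's axis. Origin: centre of its underside.
- cone_cap: A solid cone-shaped cap on another outlet: steel, 38 mm across the foot, 22 mm high, 104 mm from the axis, fixed. Origin: centre of its underside.
- disc_cap: A solid flat disc cap on another outlet: steel, 38 mm across, 8 mm high, 104 mm from the axis, fixed. Origin: centre of its underside.
- post_cap: A solid cap with a thin post on another outlet: steel, 38 mm across and 6 mm thick, post 12 mm across to a total height of 22 mm, 104 mm from the axis, fixed. Origin: centre of its underside.
- filter_can: Loose black filter can standing on the bench, 76 mm in diameter, 95 mm high. Leave alone. Origin: centre of its underside.
- bearing: Loose steel bearing ring lying flat on the bench, 72 mm outside, 38 mm inside, 20 mm high. Leave alone. Origin: centre of its underside.
- piston_pin: Loose steel tube standing on end on the bench, 32 mm in diameter, 75 mm high. Leave alone. Origin: centre of its underside.

How it is judged:
By the outcome, as a careful person would: the job done as asked, in the order asked, and still so for the second after the job is handed in, with the robot touching nothing.
It also fails if it takes over 45 s, if anything falls off the work surface, if the arm or the gripper's body presses on something with over 40 N, if the wrist force passes 120 N, or if a joint passes its speed limit or range.

## Working session

There is one attempt and no reset: what is moved stays moved. The work goes in short steps, Python scripts to look and compute and a shell command to move; the robot and the scene stay as the last step left them, time stands still between calls to the robot, and variables do not carry over. Pictures are saved under pics/ and viewed, at most 10 in all, crops included, and the job is handed in when it is done.

```bash
mkdir -p pics
cat > h.py <<'E'
import numpy as np,cv2
from plant import r,cams
def shot(n,f=None):
    p=cams.get_image(n)
    if f: cv2.imwrite('pics/'+f,p['img'][:,:,::-1])
    return p
def find(p,t,k=2):
    M=np.linalg.inv(np.array(p['camera_from_world']))
    return [(round(d['score'],2),(M@np.r_[d['xyz'],1])[:3].round(1).tolist()) for d in cams.search_frame(p,t)[:k]]
def pix(p,w):
    c=np.array(p['camera_from_world'])@np.r_[w,1];q=np.array(p['camera_matrix'])@c[:3];return (q[:2]/q[2]).round(1)
def ray(p,u,v,z):
    M=np.linalg.inv(np.array(p['camera_from_world']));d=M[:3,:3]@np.linalg.inv(np.array(p['camera_matrix']))@[u,v,1];o=M[:3,3]
    return (o+d*(z-o[2])/d[2]).round(1)
E
python3 - <<'E'
from h import *
s=r.sense();print(s['time_s'],s['position'],s['eef_rot'],s['contact_force'],s['gripper_width'])
for n in ['scene','side']:
    p=shot(n,n+'0.png')
    for t in ['valve','selector','pointer','tab_top','pin_top','ring_cap','cone_cap','disc_cap','post_cap','filter_can','bearing','piston_pin']: print(n,t,find(p,t))
E
```

```text
0.0 [ 246.12796948 -600.90457481  230.3906467 ] [-3.08071349e+00 -6.06608462e-01  7.60771748e-04] [ 0.08978872 -0.59799753 -0.3277836 ] 85.24111176654523
scene valve [(0.66, [605.0, -123.7, 42.3])]
scene selector [(0.87, [590.5, -119.3, 50.8])]
scene pointer [(0.81, [583.0, -115.6, 54.0]), (0.34, [512.2, -186.6, 45.8])]
scene tab_top [(0.88, [582.0, -118.4, 54.6])]
scene pin_top []
scene ring_cap [(0.69, [531.1, -13.6, 51.1])]
scene cone_cap [(0.72, [603.1, -213.7, 45.2])]
scene disc_cap [(0.73, [628.9, -17.9, 49.0])]
scene post_cap [(0.49, [511.7, -187.2, 42.5])]
scene filter_can [(0.63, [669.8, 99.5, 90.0])]
scene bearing [(0.74, [586.3, -319.6, 22.9]), (0.33, [671.5, 96.7, 87.0])]
scene piston_pin [(0.84, [795.3, -197.5, 55.5])]
side valve [(0.74, [568.2, -143.6, 40.3])]
side selector [(0.95, [569.3, -122.3, 51.8]), (0.61, [577.1, -114.0, 74.0])]
side pointer [(0.6, [568.2, -123.2, 52.4])]
side tab_top [(0.65, [571.3, -125.5, 52.2])]
side pin_top [(0.44, [574.0, -114.3, 69.4])]
side ring_cap [(0.9, [530.2, -19.6, 51.6]), (0.47, [644.3, 86.8, 82.2])]
side cone_cap [(0.6, [596.5, -217.6, 49.4])]
side disc_cap [(0.55, [625.1, -26.9, 48.4])]
side post_cap [(0.96, [503.4, -193.8, 46.9])]
side filter_can [(0.86, [644.0, 88.8, 80.7]), (0.7, [569.6, -121.6, 51.7])]
side bearing [(0.77, [587.1, -295.7, 19.4])]
side piston_pin [(0.77, [781.2, -204.0, 55.6])]
```

View pics/scene0.png

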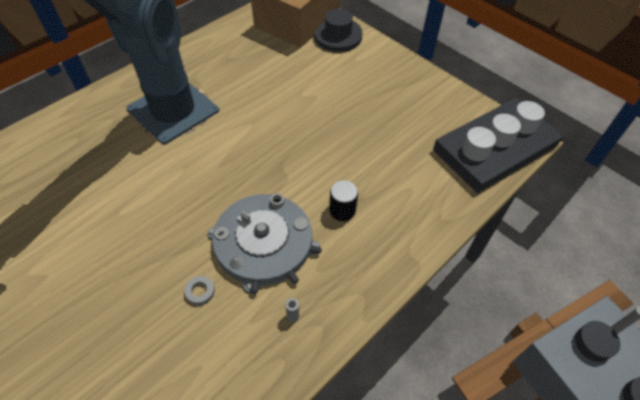

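View pics/side0.png

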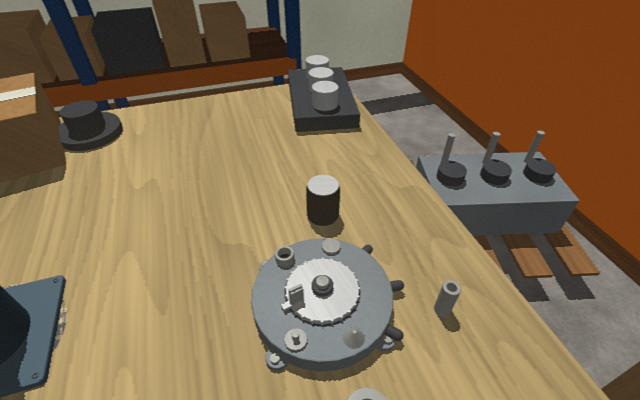

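The side view shows the pin top at about (322,281), the tab near (295,292), and the pointer tip near (284,307). The ring is at (285,256), disc (331,246), post (296,339) and cone (354,338). The ring is therefore next to the disc, at selector −0.96. I'll get close and use the wrist camera.

Run:
```python
from h import *
p=shot('side');q=shot('scene')
print('pin',ray(p,322,281,74),ray(q,261,227,74))
print('ring',ray(p,285,251,60),ray(q,277,199,60)); print('post',ray(p,296,341,44),ray(q,221,234,44))
print('disc',ray(p,331,244,48),ray(q,301,223,48)); print('tip',ray(p,284,307,52)); print('tab',ray(p,296,287,90),ray(q,243,216,90))
from scipy.spatial.transform import Rotation as R
s=r.sense();T=R.from_rotvec(s['eef_rot'])
d=np.array([560,-115,260])-s['position'];print(T.as_matrix().round(3),T.inv().apply(d))
w=shot('wrist');C=np.linalg.inv(np.array(w['camera_from_world']));print('camera in tool',T.inv().apply(C[:3,3]-s['position']),T.inv().apply(C[:3,2]))
```

```text
pin [ 576.4 -113.4   74. ] [ 580.9 -110.3   74. ]
ring [533.6 -16.   60. ] [535.4 -17.3  60. ]
post [ 505.6 -190.7   44. ] [ 509.5 -188.2   44. ]
disc [628.1 -18.3  48. ] [630. -18.  48.]
tip [ 501.9 -128.9   52. ]
tab [ 527.3 -121.2   90. ] [ 532.7 -127.3   90. ]
[[ 0.925  0.379 -0.   ]
 [ 0.379 -0.925  0.   ]
 [-0.    -0.    -1.   ]] [ 474.61323243 -331.26023289  -28.7128303 ]
camera in tool [  76.89405216   -0.65251392 -142.146835  ] [-2.98553179e-01  6.69251271e-04  9.54392766e-01]
```

```bash
cat >> h.py <<'E'
from scipy.spatial.transform import Rotation as R
def go(x,y,z,yaw):
    """tool-frame shift (m) and turn to a tool-down pose with tool x at world yaw (deg)"""
    s=r.sense();T=R.from_rotvec(s['eef_rot']);G=R.from_euler('z',yaw,degrees=True)*R.from_euler('x',180,degrees=True)
    print('t',round(s['time_s'],2),'pos',np.round(s['position'],1),'yaw',np.degrees(np.arctan2(*T.as_matrix()[[1,0],0])).round(1),'F',np.round(s['contact_force'],1),'w',round(s['gripper_width'],1))
    print('shift',(T.inv().apply(np.array([x,y,z])-s['position'])/1e3).round(4),'turn',(T.inv()*G).as_rotvec().round(3))
E
R='[0,[0.501,-0.358,-0.02],[0,0,-1.27]]'; :
python3 -m jog '[[0,[0.501,-0.358,-0.02],[0,0,-1.27]],[0,[0.501,-0.358,-0.02],[0,0,-1.27]],[0,[0.501,-0.358,-0.02],[0,0,-1.27]],[0,[0.501,-0.358,-0.02],[0,0,-1.27]],[0,[0.501,-0.358,-0.02],[0,0,-1.27]]]'
python3 -c "
from h import *
go(574,-80,250,95)"
```

```text
time_s: 1.87
position: [358.0, -423.5, 238.3]
eef_rot: [2.742, 1.533, -0.0]
contact_force: [1.2, -0.6, 0.4]
gripper_width: 25.6
grip_force: 0.0
t 1.87 pos [ 358.  -423.5  238.3] yaw 58.4 F [ 1.2 -0.6  0.4] w 25.6
shift [ 0.4057  0.0042 -0.0118] turn [ 0.     0.    -0.638]
```

```bash
python3 -m jog '[[0,[0.406,0.004,-0.012],[0,0,-0.638]],[0,[0.406,0.004,-0.012],[0,0,-0.638]],[0,[0.406,0.004,-0.012],[0,0,-0.638]],[0,[0.406,0.004,-0.012],[0,0,-0.638]],[0,[0.406,0.004,-0.012],[0,0,-0.638]]]'
python3 -c "
from h import *
go(574,-80,250,95)"
```

```text
time_s: 2.28
position: [469.8, -247.9, 244.6]
eef_rot: [2.137, 2.301, -0.0]
contact_force: [-0.1, -1.4, 1.0]
gripper_width: -0.2
grip_force: 0.0
t 2.28 pos [ 469.8 -247.9  244.6] yaw 94.2 F [-0.1 -1.4  1. ] w -0.2
shift [ 0.1597  0.1163 -0.0054] turn [ 0.     0.001 -0.013]
```

```bash
python3 -m jog '[[0,[0.16,0.116,-0.005],[0,0,-0.013]],[0,[0.16,0.116,-0.005],[0,0,-0.013]],[0,[0.16,0.116,-0.005],[0,0,-0.013]],[0,[0.16,0.116,-0.005],[0,0,-0.013]],[0,[0.16,0.116,-0.005],[0,0,-0.013]]]'
python3 -c "
from h import *
go(574,-80,250,95)
p=shot('wrist','w1.png')
for t in ['selector','pointer','tab_top','pin_top','ring_cap','post_cap','disc_cap','cone_cap']: print(t,find(p,t))
print(pix(p,[577,-113,74]))"
```

```text
time_s: 2.7
position: [575.5, -78.1, 249.6]
eef_rot: [2.127, 2.312, 0.003]
contact_force: [1.0, 0.9, 0.1]
gripper_width: 0.1
grip_force: 0.0
t 2.7 pos [575.5 -78.1 249.6] yaw 94.8 F [1.  0.9 0.1] w 0.1
shift [-0.0018 -0.0016 -0.0004] turn [ 0.001 -0.001 -0.004]
selector [(0.72, [573.5, -101.3, 55.8])]
pointer [(0.91, [580.7, -103.2, 50.7])]
tab_top [(0.77, [578.7, -102.9, 49.3])]
pin_top [(0.7, [575.7, -108.3, 73.4]), (0.66, [531.9, -18.8, 62.5])]
ring_cap [(0.8, [533.1, -17.9, 60.9])]
post_cap [(0.9, [507.9, -180.5, 42.9])]
disc_cap [(0.63, [627.2, -19.2, 46.2]), (0.46, [580.3, -103.3, 50.1])]
cone_cap [(0.52, [577.7, -89.7, 42.9])]
[317.8 209.9]
```

View pics/w1.png

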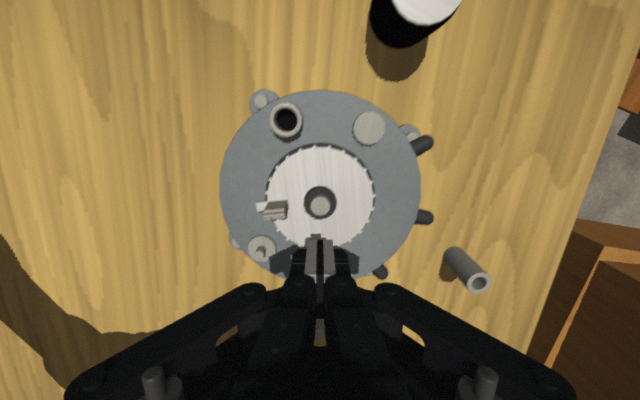

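The wrist view shows the pin top at (320,204), ring top (286,119), disc (369,127), pointer tip (258,206), tab top around (273,213) and post base (261,248).

Run:
```python
from h import *
p=shot('wrist')
im=p['img'];crop=cv2.resize(im[90:270,210:430],None,fx=3.4,fy=3.3,interpolation=cv2.INTER_CUBIC);cv2.imwrite('pics/w1c.png',crop[:,:,::-1])
c=ray(p,320,204.5,74)[:2];print('pin',c)
for n,u,v,z in [('ring',286,119,60),('disc',369,127,48),('post',261,248,46),('tip',258,206,52),('tab',273,213,88)]:
    a=ray(p,u,v,z)[:2];d=a-c;print(n,a,np.hypot(*d).round(1),np.degrees(np.arctan2(d[1],d[0])).round(1))
```

```text
pin [ 576.5 -112.1]
ring [531.5 -20.4] 102.1 116.1
disc [626.1 -22.3] 102.6 61.1
post [ 504.2 -188. ] 104.8 -133.6
tip [ 500.6 -127.4] 77.4 -168.6
tab [ 524.5 -121.6] 52.9 -169.6
```

View pics/w1c.png

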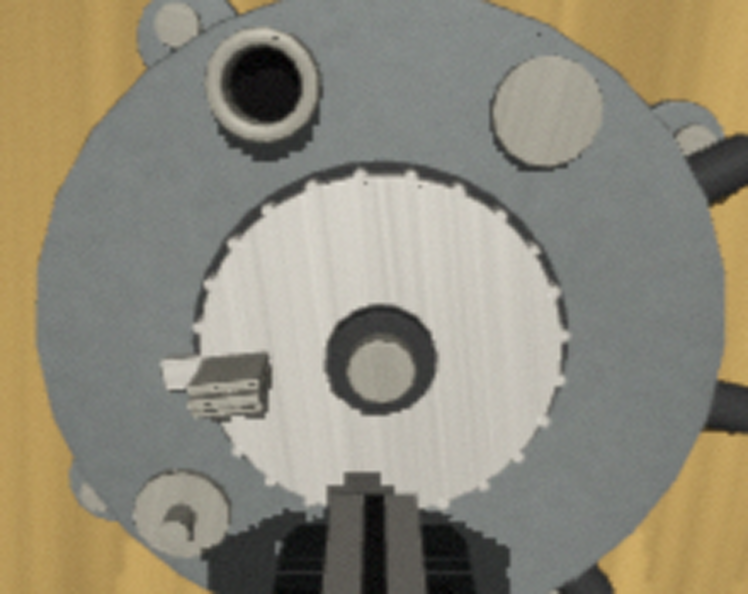

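Run:
```python
from h import *
from scipy.optimize import least_squares
p=shot('wrist')
P=[ray(p,287.6,115.8,60),ray(p,370.9,123.3,48),ray(p,262,246.5,46)];A=[-.96,-1.92,.96]
c0=ray(p,322,202,74)
f=lambda q:np.r_[np.ravel([q[:2]+104*np.array([np.cos(q[2]+a),np.sin(q[2]+a)])-x[:2] for x,a in zip(P,A)]),q[:2]-c0[:2]]
o=least_squares(f,[577,-112,3.0]);print(c0,o.x,np.degrees(o.x[2]),'ring dir',np.degrees(o.x[2]-.96),f(o.x).round(1))
c=o.x[:2]
for n,u,v,z in [('tip',258.5,203.3,52),('tab',277,210.6,90)]:
    d=ray(p,u,v,z)[:2]-c;print(n,np.hypot(*d),np.degrees(np.arctan2(d[1],d[0]))%360)
th=np.radians(190.5)
def T(th,off): th=np.radians(th);return c+52*np.array([np.cos(th),np.sin(th)])+off*np.array([-np.sin(th),np.cos(th)])
print(T(190.5,29)); go(*T(190.5,29),120,100)
```

```text
[ 578.7 -108.6   74. ] [ 578.3264794  -109.39912505    2.98921977] 171.26967679630005 ring dir 116.26572846374103 [-0.9  0.5  0.4 -0.5  0.8  0.8 -0.4 -0.8]
tip 78.32460263765692 190.4459548116037
tab 49.65903248637 189.15480448621042
[ 532.48205445 -147.38976469]
t 3.25 pos [573.6 -83.2 249.2] yaw 94.5 F [-0.1 -0.6  0.8] w 0.1
shift [-0.0607 -0.0461  0.1293] turn [-0.     0.    -0.095]
```

```bash
python3 -m jog '[[0,[-0.062,-0.046,0.03],[0,0,-0.095]],[0,[-0.062,-0.046,0.07],[0,0,-0.095]],[0,[-0.062,-0.046,0.11],[0,0,-0.095]],[0,[-0.062,-0.046,0.129],[0,0,-0.095]],[0,[-0.062,-0.046,0.129],[0,0,-0.095]]]'
python3 -c "
from h import *
go(532.3,-149,66,100)
p=shot('wrist','w2.png')
"
```

```text
time_s: 3.67
position: [526.7, -149.0, 113.7]
eef_rot: [-2.014, -2.397, 0.01]
contact_force: [-1.7, -0.3, -0.6]
gripper_width: -0.1
grip_force: 0.0
t 3.67 pos [ 526.7 -149.   113.7] yaw 99.9 F [-1.7 -0.3 -0.6] w -0.1
shift [-0.0012  0.0061  0.0476] turn [-0.012 -0.004 -0.002]
```

View pics/w2.png

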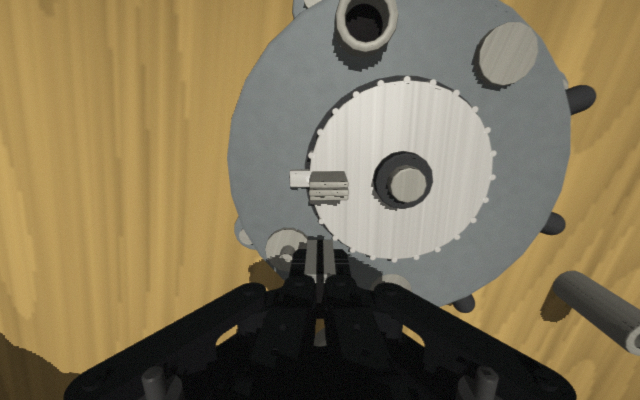

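The fingertips at (320,240) are just below the tab at (329,187). The pin top is at (408,184), the pointer tip at (291,178) and the ring at (366,22).

Run:
```python
from h import *
p=shot('wrist');c=ray(p,408,184,74)[:2];print(c)
for n,u,v,z in [('tip',291,178.5,52),('tab',329,183,90),('ring',366,22,60),('disc',508,54,48)]:
    a=ray(p,u,v,z)[:2];d=a-c;print(n,a,np.hypot(*d).round(1),np.degrees(np.arctan2(d[1],d[0])).round(1)%360)
go(532.3,-149,66,100)
```

```text
[ 582.2 -108.3]
tip [ 504.  -123.6] 79.7 191.1
tab [ 529.6 -113. ] 52.8 185.1
ring [535.4 -17.3] 102.3 117.2
disc [632.9 -16. ] 105.3 61.2
t 3.77 pos [ 532.7 -147.3  120.2] yaw 100.1 F [-0.2 -0.1  1.6] w 0.2
shift [-0.0016 -0.0005  0.0542] turn [-0.002 -0.001  0.001]
```

```bash
cat >> h.py <<'E'
C=np.array([579.5,-110.])
def tcp(th,off,rad=52):
    t=np.radians(th);return C+rad*np.array([np.cos(t),np.sin(t)])+off*np.array([-np.sin(t),np.cos(t)])
def arc(ths,off=17,z=66):
    for th in ths: go(*tcp(th,off),z,th-90)
E
python3 -m jog '[[0,[0,0,0.027],[0,0,0]],[0,[0,0,0.054],[0,0,0]],[0,[0,0,0.054],[0,0,0]],[0,[0,0,0.054],[0,0,0]]]'
python3 -c "
from h import *
arc([188,185,181,177,173])"
```

```text
time_s: 4.1
position: [534.4, -147.0, 68.0]
eef_rot: [2.016, 2.408, 0.001]
contact_force: [0.3, -0.9, 0.3]
gripper_width: -0.0
grip_force: 0.0
t 4.1 pos [ 534.4 -147.    68. ] yaw 100.1 F [ 0.3 -0.9  0.3] w -0.0
shift [ 0.0134 -0.0017  0.002 ] turn [0.001 0.    0.037]
t 4.1 pos [ 534.4 -147.    68. ] yaw 100.1 F [ 0.3 -0.9  0.3] w -0.0
shift [ 0.0162 -0.0024  0.002 ] turn [0.001 0.    0.09 ]
t 4.1 pos [ 534.4 -147.    68. ] yaw 100.1 F [ 0.3 -0.9  0.3] w -0.0
shift [ 0.0199 -0.0032  0.002 ] turn [0.001 0.    0.16 ]
t 4.1 pos [ 534.4 -147.    68. ] yaw 100.1 F [ 0.3 -0.9  0.3] w -0.0
shift [ 0.0237 -0.0036  0.002 ] turn [0.001 0.    0.229]
t 4.1 pos [ 534.4 -147.    68. ] yaw 100.1 F [ 0.3 -0.9  0.3] w -0.0
shift [ 0.0275 -0.0038  0.002 ] turn [0.001 0.    0.299]
```

```bash
python3 -m jog '[[0,[0.008,-0.001,0],[0,0,0.0]],[0,[0.0134,-0.0017,0],[0,0,0.037]],[0,[0.0162,-0.0024,0],[0,0,0.09]],[0,[0.02,-0.003,0],[0,0,0.16]],[0,[0.0237,-0.0036,0],[0,0,0.229]]]'
python3 -c "
from h import *
arc([174,170,166,162,158])"
```

```text
time_s: 4.52
position: [527.3, -125.7, 68.9]
eef_rot: [2.28, 2.154, 0.003]
contact_force: [1.0, -4.1, -1.4]
gripper_width: 0.1
grip_force: 1.9
t 4.52 pos [ 527.3 -125.7   68.9] yaw 86.7 F [ 1.  -4.1 -1.4] w 0.1
shift [ 0.0042 -0.0015  0.0029] turn [0.005 0.002 0.048]
t 4.52 pos [ 527.3 -125.7   68.9] yaw 86.7 F [ 1.  -4.1 -1.4] w 0.1
shift [ 0.0079 -0.0024  0.0029] turn [0.005 0.002 0.118]
t 4.52 pos [ 527.3 -125.7   68.9] yaw 86.7 F [ 1.  -4.1 -1.4] w 0.1
shift [ 0.0116 -0.003   0.0029] turn [0.005 0.001 0.187]
t 4.52 pos [ 527.3 -125.7   68.9] yaw 86.7 F [ 1.  -4.1 -1.4] w 0.1
shift [ 0.0154 -0.0034  0.0029] turn [0.005 0.001 0.257]
t 4.52 pos [ 527.3 -125.7   68.9] yaw 86.7 F [ 1.  -4.1 -1.4] w 0.1
shift [ 0.0193 -0.0035  0.0029] turn [0.005 0.001 0.327]
```

```bash
python3 -m jog '[[0,[0.004,-0.0015,0.001],[0,0,0.048]],[0,[0.008,-0.0024,0.001],[0,0,0.118]],[0,[0.0116,-0.003,0.001],[0,0,0.187]],[0,[0.0154,-0.0034,0.001],[0,0,0.257]],[0,[0.0193,-0.0035,0.001],[0,0,0.327]]]'
python3 -c "
from h import *
arc([154,150,146,142,138])"
```

```text
time_s: 4.93
position: [525.2, -106.5, 68.2]
eef_rot: [2.601, 1.753, 0.005]
contact_force: [0.9, -5.6, -0.2]
gripper_width: -0.1
grip_force: 2.2
t 4.93 pos [ 525.2 -106.5   68.2] yaw 68.0 F [ 0.9 -5.6 -0.2] w -0.1
shift [ 0.0038 -0.0015  0.0022] turn [ 0.006 -0.     0.069]
t 4.93 pos [ 525.2 -106.5   68.2] yaw 68.0 F [ 0.9 -5.6 -0.2] w -0.1
shift [ 0.0075 -0.0023  0.0022] turn [ 0.006 -0.     0.139]
t 4.93 pos [ 525.2 -106.5   68.2] yaw 68.0 F [ 0.9 -5.6 -0.2] w -0.1
shift [ 0.0113 -0.0028  0.0022] turn [ 0.006 -0.001  0.209]
t 4.93 pos [ 525.2 -106.5   68.2] yaw 68.0 F [ 0.9 -5.6 -0.2] w -0.1
shift [ 0.0151 -0.0031  0.0022] turn [ 0.006 -0.001  0.279]
t 4.93 pos [ 525.2 -106.5   68.2] yaw 68.0 F [ 0.9 -5.6 -0.2] w -0.1
shift [ 0.0189 -0.0031  0.0022] turn [ 0.006 -0.001  0.349]
```

```bash
python3 -m jog '[[0,[0.0038,-0.001,0.001],[0,0,0.069]],[0,[0.0075,-0.0018,0.001],[0,0,0.139]],[0,[0.0113,-0.0023,0.001],[0,0,0.209]],[0,[0.015,-0.0026,0.001],[0,0,0.279]],[0,[0.019,-0.0026,0.001],[0,0,0.349]]]'
python3 -c "
from h import *
arc([134,131,128,125,123])
p=shot('wrist','w3.png');print(pix(p,[*tcp(116.3,0,104),60]))"
```

```text
time_s: 5.35
position: [529.4, -87.9, 67.1]
eef_rot: [2.867, 1.276, 0.005]
contact_force: [-0.9, -4.2, 0.9]
gripper_width: -0.2
grip_force: 2.2
t 5.35 pos [529.4 -87.9  67.1] yaw 48.0 F [-0.9 -4.2  0.9] w -0.2
shift [ 0.0037 -0.001   0.0011] turn [ 0.004 -0.002  0.069]
t 5.35 pos [529.4 -87.9  67.1] yaw 48.0 F [-0.9 -4.2  0.9] w -0.2
shift [ 0.0065 -0.0016  0.0011] turn [ 0.004 -0.002  0.122]
t 5.35 pos [529.4 -87.9  67.1] yaw 48.0 F [-0.9 -4.2  0.9] w -0.2
shift [ 0.0094 -0.0021  0.0011] turn [ 0.004 -0.002  0.174]
t 5.35 pos [529.4 -87.9  67.1] yaw 48.0 F [-0.9 -4.2  0.9] w -0.2
shift [ 0.0122 -0.0024  0.0011] turn [ 0.004 -0.002  0.226]
t 5.35 pos [529.4 -87.9  67.1] yaw 48.0 F [-0.9 -4.2  0.9] w -0.2
shift [ 0.0141 -0.0026  0.0011] turn [ 0.004 -0.002  0.261]
[233.5 153.1]
```

View pics/w3.png

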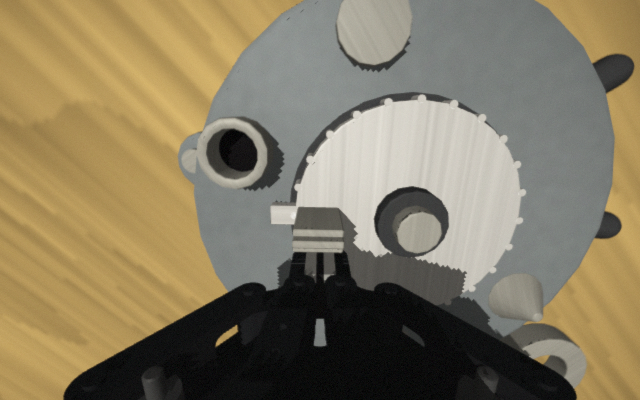

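The finger is against the tab. The pointer tip is at (272,214), the ring top at (233,152) and the pin at (419,231), so about 20° remains.

```bash
python3 -c "
from h import *
p=shot('wrist');c=ray(p,419,231,74)[:2];print(c)
for n,u,v,z in [('tip',272,214,52),('ring',233,152,60),('disc',374,26,48)]:
    a=ray(p,u,v,z)[:2]
    for cc in (c,C): d=a-cc;print(n,a,np.hypot(*d).round(1),np.degrees(np.arctan2(d[1],d[0])).round(1)%360)
arc([133,130,127,124,121])"
```

```text
[ 579. -107.]
tip [522.  -53.7] 78.0 136.9
tip [522.  -53.7] 80.5 135.6
ring [534.2 -14.9] 102.4 115.9
ring [534.2 -14.9] 105.3 115.5
disc [627.6 -18.3] 101.1 61.3
disc [627.6 -18.3] 103.5 62.3
t 5.45 pos [529.5 -86.4  66.8] yaw 48.2 F [ 0.3 -1.3  0.2] w -0.1
shift [ 0.0036 -0.0003  0.0008] turn [ 0.003 -0.002  0.091]
t 5.45 pos [529.5 -86.4  66.8] yaw 48.2 F [ 0.3 -1.3  0.2] w -0.1
shift [ 0.0064 -0.0009  0.0008] turn [ 0.003 -0.002  0.143]
t 5.45 pos [529.5 -86.4  66.8] yaw 48.2 F [ 0.3 -1.3  0.2] w -0.1
shift [ 0.0092 -0.0013  0.0008] turn [ 0.003 -0.003  0.195]
t 5.45 pos [529.5 -86.4  66.8] yaw 48.2 F [ 0.3 -1.3  0.2] w -0.1
shift [ 0.0121 -0.0016  0.0008] turn [ 0.003 -0.003  0.248]
t 5.45 pos [529.5 -86.4  66.8] yaw 48.2 F [ 0.3 -1.3  0.2] w -0.1
shift [ 0.0149 -0.0017  0.0008] turn [ 0.003 -0.003  0.3  ]
```

```bash
python3 -m jog '[[0,[0.0036,-0.0003,0],[0,0,0.09]],[0,[0.0064,-0.0009,0],[0,0,0.143]],[0,[0.0092,-0.0013,0],[0,0,0.195]],[0,[0.012,-0.0016,0],[0,0,0.248]],[0,[0.0139,-0.0017,0],[0,0,0.285]]]'
python3 -c "
from h import *
p=shot('wrist','w4.png');p=shot('wrist','w4.png')
arc([119,118,117,116])"
```

```text
time_s: 5.87
position: [536.0, -75.3, 65.9]
eef_rot: [3.02, 0.863, 0.002]
contact_force: [-2.1, -4.7, 2.4]
gripper_width: 0.1
grip_force: 1.8
t 5.97 pos [536.3 -74.9  65.7] yaw 32.0 F [-1.3 -1.4  1. ] w -0.3
shift [ 0.0038 -0.0001 -0.0003] turn [ 0.001 -0.002  0.053]
t 5.97 pos [536.3 -74.9  65.7] yaw 32.0 F [-1.3 -1.4  1. ] w -0.3
shift [ 0.0047 -0.0003 -0.0003] turn [ 0.001 -0.002  0.07 ]
t 5.97 pos [536.3 -74.9  65.7] yaw 32.0 F [-1.3 -1.4  1. ] w -0.3
shift [ 0.0056 -0.0006 -0.0003] turn [ 0.001 -0.002  0.087]
t 5.97 pos [536.3 -74.9  65.7] yaw 32.0 F [-1.3 -1.4  1. ] w -0.3
shift [ 0.0066 -0.0008 -0.0003] turn [ 0.001 -0.002  0.105]
```

View pics/w4.png

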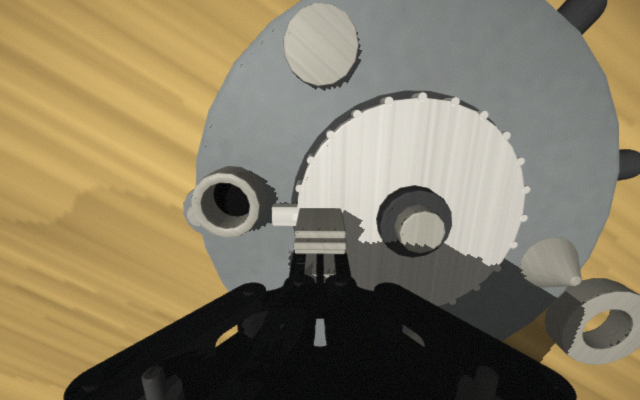

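The pointer tip is at (273,216), the ring top at (224,204) and the pin at (422,230), so only a few degrees remain.

```bash
python3 -c "
from h import *
p=shot('wrist');c=ray(p,422,230,74)[:2];print(c)
for n,u,v,z in [('tip',273,216,52),('ring',224,204,60),('ringfoot',231,198,40),('disc',321,45,48)]:
    a=ray(p,u,v,z)[:2]
    for cc in (c,C): d=a-cc;print(n,a,np.hypot(*d).round(1),np.degrees(np.arctan2(d[1],d[0])).round(1)%360)
"
```

```text
[ 579.4 -108. ]
tip [537.3 -42. ] 78.3 122.5
tip [537.3 -42. ] 80.0 121.8
ring [532.6 -15.8] 103.4 116.9
ring [532.6 -15.8] 105.2 116.5
ringfoot [529.1 -15.3] 105.5 118.5
ringfoot [529.1 -15.3] 107.3 118.0
disc [627.5 -18.1] 102.0 61.9
disc [627.5 -18.1] 103.7 62.4
```

```bash
python3 -m jog '[[0,[0.0025,-0.0001,0],[0,0,0.04]],[0,[0.004,-0.0003,0],[0,0,0.07]],[0,[0.005,-0.0006,0],[0,0,0.096]],[0,[0.005,-0.0006,0],[0,0,0.096]],[0,[0.005,-0.0006,0],[0,0,0.096]]]'
python3 -m jog '[[0,[-0.02,0,0],[0,0,0]],[0,[-0.03,0,-0.02],[0,0,0]],[0,[-0.03,0,-0.06],[0,0,0]],[0,[-0.03,0,-0.1],[0,0,0]],[0,[-0.03,0,-0.1],[0,0,0]]]'
python3 -c "
from h import *
p=shot('wrist','w5.png');p=shot('wrist','w5.png')
i=p['img'];
go(579,-110,100,27)"
```

```text
time_s: 6.43
position: [539.4, -71.7, 64.4]
eef_rot: [-3.057, -0.72, -0.0]
contact_force: [-1.7, -0.8, 0.8]
gripper_width: 0.1
grip_force: 1.1
time_s: 6.85
position: [518.0, -85.8, 171.4]
eef_rot: [3.054, 0.718, 0.02]
contact_force: [2.7, -0.1, -0.2]
gripper_width: 0.0
grip_force: 0.0
t 6.95 pos [514.7 -85.3 166.3] yaw 26.5 F [ 0.1 -1.3 -0.5] w 0.2
shift [0.0462 0.0506 0.0667] turn [ 0.003 -0.005 -0.009]
```

View pics/w5.png

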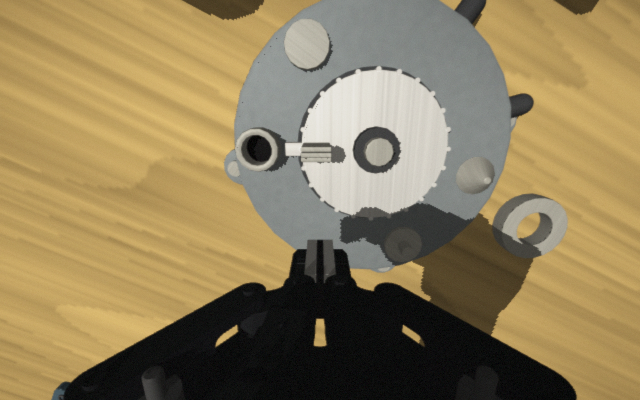

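The dial looks aligned: ring (258,149), pointer (292,149), pin (378,152). I'll zoom in once to measure it accurately.

```bash
python3 -c "
import cv2
i=cv2.imread('pics/w5.png')[90:210,230:410];cv2.imwrite('pics/w5c.png',cv2.resize(i,None,fx=4.4,fy=4.4,interpolation=cv2.INTER_CUBIC))"
```

```text
(no output)
```

View pics/w5c.png

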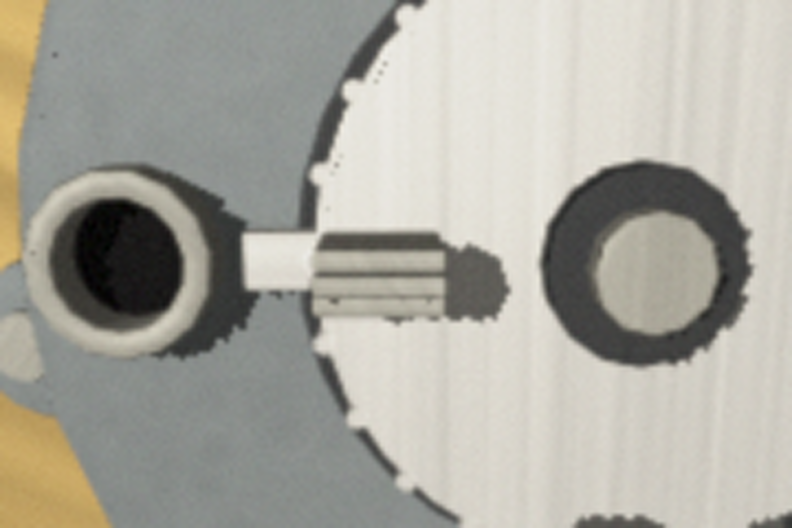

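```bash
python3 -c "
from h import *
p=shot('wrist')
f=lambda x,y,z: ray(p,230+(x+.5)/4.4-.5,90+(y+.5)/4.4-.5,z)[:2]
c=f(657,272,74);c2=f(645,263,64);print(c,c2)
for cc in (c,c2):
  for n,a in [('tip',f(243,261,52)),('ring',f(118,262,60)),('tab',f(379,280,89))]:
    d=a-cc;print(n,a,np.hypot(*d).round(1),np.degrees(np.arctan2(d[1],d[0])).round(2))
"
```

```text
[ 576.1 -108.2] [ 576.3 -107.7]
tip [540.4 -38.1] 78.7 116.99
ring [530.7 -16.8] 102.1 116.41
tab [554.  -62.2] 51.0 115.66
tip [540.4 -38.1] 78.3 117.28
ring [530.7 -16.8] 101.7 116.64
tab [554.  -62.2] 50.7 116.11
```

Aligned to within about 0.5°. I'll move over the pin, turning so the knuckles stay clear of the tab.

```bash
python3 -m jog '[[0,[0.02,0.02,0],[0,0,-1.1]],[0,[0.04,0.04,0],[0,0,-1.1]],[0,[0.046,0.05,0],[0,0,-1.1]],[0,[0.046,0.05,0.0],[0,0,-1.1]],[0,[0.046,0.05,0.0],[0,0,-1.1]]]'
python3 -c "
from h import *
go(578,-109,100,90)"
```

```text
time_s: 7.42
position: [575.9, -109.9, 162.2]
eef_rot: [-2.683, -1.631, 0.002]
contact_force: [-0.1, 0.3, -0.4]
gripper_width: 0.1
grip_force: 0.0
t 7.42 pos [ 575.9 -109.9  162.2] yaw 62.6 F [-0.1  0.3 -0.4] w 0.1
shift [0.0017 0.0016 0.0622] turn [-0.002 -0.    -0.478]
```

```bash
python3 -m jog '[[0,[0.0017,0.0016,0.02],[0,0,-0.478]],[0,[0.0017,0.0016,0.04],[0,0,-0.478]],[0,[0.0017,0.0016,0.065],[0,0,-0.478]],[0,[0.0017,0.0016,0.075],[0,0,-0.478]],[0,[0.0017,0.0016,0.075],[0,0,-0.478]]]'
python3 -m jog '[[0,[0,0,0],[0,0,0]],[0,[0,0,0],[0,0,0]]]'
python3 -c "
from h import *
go(578,-109,72,90)"
```

```text
time_s: 7.83
position: [575.1, -108.4, 84.9]
eef_rot: [-2.22, -2.214, 0.006]
contact_force: [-0.6, -0.2, -0.3]
gripper_width: -0.1
grip_force: 0.0
time_s: 8.0
position: [578.6, -108.8, 89.3]
eef_rot: [-2.232, -2.211, -0.001]
contact_force: [-0.5, 0.3, 0.1]
gripper_width: 0.2
grip_force: 0.0
t 8.0 pos [ 578.6 -108.8   89.3] yaw 89.5 F [-0.5  0.3  0.1] w 0.2
shift [-0.0002 -0.0006  0.0173] turn [ 0.   -0.   -0.01]
```

Press down gradually, to about z = 68.

```bash
python3 -m jog '[[0,[0,0,0.008],[0,0,0]],[0,[0,0,0.014],[0,0,0]],[0,[0,0,0.018],[0,0,0]],[0,[0,0,0.02],[0,0,0]],[0,[0,0,0.02],[0,0,0]]]'
python3 -m jog '[[0,[0,0,0.001],[0,0,0]],[0,[0,0,0.002],[0,0,0]],[0,[0,0,0.002],[0,0,0]]]'
```

```text
time_s: 8.42
position: [578.6, -109.0, 69.2]
eef_rot: [2.229, 2.213, 0.0]
contact_force: [0.2, 0.3, 4.1]
gripper_width: -0.0
grip_force: 2.1
time_s: 8.67
position: [578.7, -109.0, 68.1]
eef_rot: [2.229, 2.213, 0.0]
contact_force: [-1.6, -0.5, 8.8]
gripper_width: -0.4
grip_force: 4.1
```

Bottoming; one more millimetre or two to be sure.

```bash
python3 -m jog '[[0,[0,0,0.001],[0,0,0]],[0,[0,0,0.0015],[0,0,0]],[0,[0,0,0.0015],[0,0,0]],[0,[0,0,0.0015],[0,0,0]]]'
```

```text
time_s: 9.0
position: [578.8, -109.1, 67.8]
eef_rot: [2.229, 2.213, 0.0]
contact_force: [-6.2, -0.0, 21.3]
gripper_width: 0.3
grip_force: 10.3
```

Fully down: the force rose from 9 to 21 N while the tool moved only 0.3 mm. Retreat straight up.

```bash
python3 -m jog '[[0,[0,0,-0.01],[0,0,0]],[0,[0,0,-0.04],[0,0,0]],[0,[0,0,-0.08],[0,0,0]],[0,[0,0,-0.12],[0,0,0]],[0,[0,0,-0.16],[0,0,0]]]'
python3 -m jog '[[0,[0.03,0,-0.02],[0,0,0]],[0,[0.03,0,-0.02],[0,0,0]],[0,[0.03,0,-0.02],[0,0,0]],[0,[0.03,0,-0.02],[0,0,0]]]'
python3 -c "
from h import *
p=shot('wrist','w6.png');cv2.imwrite('pics/w6c.png',cv2.resize(p['img'][90:270,210:430],None,fx=3.3,fy=3.3,interpolation=cv2.INTER_CUBIC)[:,:,::-1])
s=shot('scene')
for t in ['bearing','filter_can','piston_pin']:print(t,find(s,t,1))
go(578,-80,250,90)"
```

```text
time_s: 9.42
position: [577.3, -108.9, 227.0]
eef_rot: [-2.228, -2.213, 0.001]
contact_force: [1.4, -0.8, -0.9]
gripper_width: 0.2
grip_force: 0.0
time_s: 9.75
position: [577.8, -79.2, 245.0]
eef_rot: [-2.228, -2.214, 0.002]
contact_force: [-0.5, -0.5, -0.6]
gripper_width: -0.2
grip_force: 0.0
bearing [(0.87, [582.8, -320.7, 21.8])]
filter_can [(0.85, [671.2, 97.2, 88.3])]
piston_pin [(0.87, [800.8, -195.8, 54.9])]
t 10.0 pos [577.9 -79.7 244.7] yaw 89.5 F [-0.   0.4 -0.9] w 0.2
shift [-0.0003  0.0001 -0.0053] turn [-0.002 -0.    -0.008]
```

View pics/w6c.png

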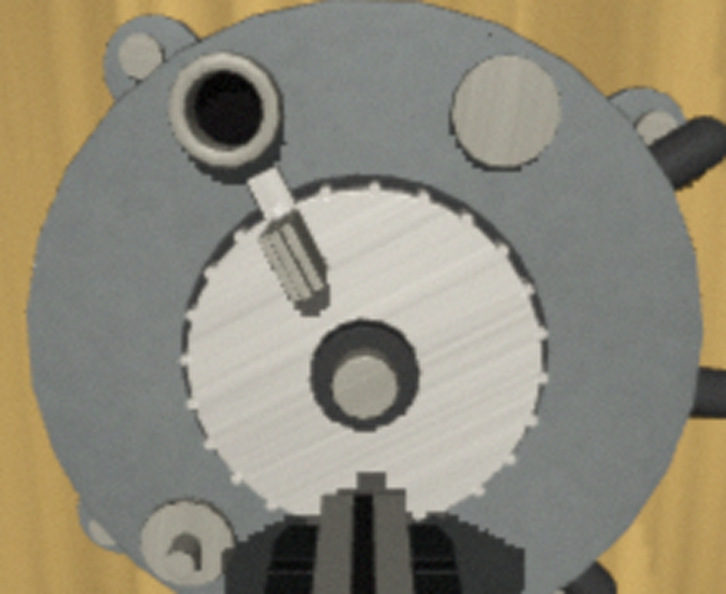

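The pointer, at crop (262,180), aims at the ring at (224,110). The pin at (364,386) is back up, and the loose parts haven't moved.

```bash
python3 -c "
from plant import r
print(r.sign_off())"
```

```text
the job is handed in; nothing more can be done
None
```

The job is handed in at about 10 s: the dial points at the ring cap's outlet to within about 0.5° by my camera measurement, the pin was pressed fully down (21 N at the stop) and sprang back, the loose parts are where they were, and the arm is clear of everything.

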